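# Tighten the cover, dip the gear unit and show the gauge rod

## Robot

A 6-joint arm with a two-finger parallel gripper is mounted at the origin on the work surface; the furniture and walls round the work are solid. World frame = base frame: x ahead of the robot, y to its left, z up, the work surface at z = 0. Lengths are in m, angles in rad, forces in N, time in s.
With the tool pointing down it reaches from about 0.3 to 0.775 m from the base axis. Payload 14.6 kg.
Tool frame: the origin (TCP) lies at the very end of the fingers, on their centre line; the grasp point (between the pads) lies 19 mm behind it; x points along the fingers, z is the direction in which the jaws open and shut, and the axes are right-handed (so a half turn about x gives the same grasp; the last joint's range is limited). The gripper opens to 94 mm and grips with 3 to 60 N. Pads are 16 mm wide; open, the fingers measure 119 mm over their backs; the gripper's body (75 mm by 177 mm) begins 78 mm behind the grasp point.
Start: joints at [-1.211, 0.3, 1.521, -0, 1.321, -0.067], TCP at [0.228, -0.501, 0.205] pointing down, gripper open.
Joint ranges: [-3.03, 3.03], [-0.79, 2.21], [0.23, 2.52], [-1.04, 4.18], [0, 3.07], [-2.55, 2.55]. Speed limits (rad/s): [2.22, 2.22, 2.57, 3.14, 3.14, 3.14].

## Interface

Orientations are given as [roll, pitch, yaw] about the fixed x, y, z axes, in that order (R = Rz(yaw) Ry(pitch) Rx(roll)).
In Python, from station import ctrl gives the robot as it stands. The module is installed in compiled form; this text tells all that it offers.
- The arm moves only by the tool servo_tool, never from a script. Its argument "motion" is one flat list of numbers, 4 for each row, row after row: the shift along the tool's x, y, z in mm, then the turn about the tool's x in degrees. In form: [dx, dy, dz, roll, dx, dy, dz, roll, ...]. A call has 1 to 20 rows; each row is the pose to reach, as a shift and turn from the pose commanded when the call began, along the tool's axes at that moment; what a row does not reach only later rows make up. A row lasts 1/8 s, in which the tool goes at most 62.5 mm and 10.7 degrees, less where a joint would pass 70% of its speed; a pose out of reach is approached as far as the arm can. A call with a gripper value outside its range is refused whole. "gripper" is the opening, from 0 (shut) to 1 (fully open), set as the call begins (left out, the last holds). The fingers move at their own pace and stop on an object; "force" is the grip in N (left out, the last holds). Time passes only in rows, so rows that repeat a pose let the fingers close. It gives the time, the measured TCP pose, the force and the opening at its end, in the units of the state.
- ctrl.get_obs(): the state, without advancing time (a new reading comes with each control period).
- ctrl.camera(name): name is "scene" or "top"; returns a dict with "color" (420x560x3 uint8, red, green, blue), "z_map" (420x560 float32, m along the optical axis (not along the pixel's ray), 0 where there is no reading), "fx", "fy", "cx", "cy" (pixels), "dist_coeffs" ([k1, k2, p1, p2, k3] as OpenCV has them; the pictures are not rectified), "rvec" (rotation vector, rad) and "tvec" (3), from world to camera coordinates, as OpenCV has them. Camera axes: x right, y down, z forward; pixel columns grow to the right and rows downward; lengths in m; the calibration is good to about 2 mm. A picture is of the moment at which its call begins.
- ctrl.hand_in(): hands the job in, once; it reports no verdict.
The state is a dict: "time_s": time; "qpos": joint angles; "joint_vel": joint speeds; "tau": joint torques, N m; "ee_pos": TCP position; "eef_rot": TCP orientation; "force": force on the tool from outside, world axes, zero at the start; "moment": the same for the moment, N m; "grip_width": finger opening in m.
Only numpy, scipy, OpenCV 4.12 (cv2) and the standard library are available. Lean on these libraries where they do the work, as an engineer would, in place of code of your own. Each camera call takes 0.05 s, during which the arm holds its last target.

## Task

Turn both captive wing bolts on the gear unit's cover clockwise as far as they go, then take the gauge rod from its rest and slide it down the sloping dip tube until its collar stops on the mouth. Draw it right out again and finish still gripping it, held level and motionless about 20 cm above the bench with its tip over the middle of the round drip tray, touching nothing but the gripper. Leave everything else on the bench where it is.

Things in the scene. Friction and masses are not known exactly. Their poses are not given: they have to be found in the camera images.
- gear_unit: Fixed grey gear case 160 (x) x 150 (y) mm, on two foot strips 190 mm long in x; aluminium cover 164 x 154 mm, its flat top 70 mm above the bench. Origin: centre of the underside, z up. The dip tube slopes up from the cover toward the unit's -y side; wing bolts stand on the cover at x = -55 and +55 mm, both at y = +35 mm. Yaw within 0.3 rad. Immovable.
- dip_tube: Steel tube fixed in the cover: outside 23 mm, 29 mm at the rim; straight round bore 15 mm. Origin: centre of the mouth, at (0, -91, 113) mm in the gear unit's frame. z axis: along the bore out of the mouth, 35 degrees above level toward the unit's -y side; x axis: the unit's x. The rod goes in along -z; 75 mm of tube stand clear of the cover and the whole 100 mm shaft has room.
- bolt_near (a joint): Captive wing bolt nearer the robot (unit x = -55 mm), on a vertical axis. Rad, grows clockwise seen from above; starts 0 to 0.4, hard stop (home) at 1.5. At value q its bar stands (1.5 - q) rad counter-clockwise from the unit's x axis, so at home both bars lie in one line. Friction 0.06 N m; stays where left, does not rise or sink.
- bolt_far (a joint): The other wing bolt, farther from the robot (unit x = +55 mm); same values and meaning as bolt_near.
- bolt_near_grip (a point): Middle of the wing bar of bolt_near, on its axis, 93 mm above the bench. The bar is 44 mm long, 10 mm thick, 20 mm high (83 to 103 mm above the bench), standing on a round hub 24 mm across. Grip it across its thickness from above.
- bolt_far_grip (a point): The same point on bolt_far, same sizes.
- rod_rest: Fixed dark steel rest: base plate 175 (x) x 44 x 8 mm, forked posts 10 mm thick at x = +60 mm (81 mm high, under the rod's shaft) and x = -80 mm (77 mm high, under the rear of the rod's grip). Origin: centre of the underside. The rod lies in the forks along x, its axis level 70 mm above the bench, and lifts straight up.
- gauge_rod: Loose rod, 208 mm, 0.1 kg. Origin: centre of the collar's front face, x axis to the tip. Steel shaft 10 mm thick, round tip, x = 0 to +100 mm; collar 26 mm across, x = -8 to 0; black rectangular grip x = -8 to -100, 14 mm wide (y), 18 mm high (z); steel button to x = -108. Starts in the rest, z up, tip to the robot's left within 0.3 rad of world +y.
- rod_tip (a point): End of the rod's round tip, at x = +100 mm in the rod's frame.
- rod_grip (a point): Where to grip: on the rod's axis at x = -46 mm, 14 mm wide across y, free of the rest's posts.
- drip_tray: Fixed round shallow steel dish, 132 mm across, 16 mm high, inside about 116 mm across. Origin at the centre of the underside.
- disc: Bystander: flap disc 98 mm across, 14 mm thick, lying flat. Leave alone.
- coupon: Bystander: small steel bar 25 x 75 x 11 mm. Leave alone.
- marker: Bystander: paint marker 16 x 131 mm, lying. Leave alone.
- tape: Bystander: tape measure 32 x 82 x 60 mm, standing. Leave alone.
- vblock: Bystander: ground V block 60 x 40 x 34 mm. Leave alone.
- light: Bystander: pocket lamp 31 x 104 mm, lying. Leave alone.

How it is judged:
On the way, in this order (a step that is already met when the one before it is completed fails the run):
1. both wing bolts turned clockwise home to their stops (value of joint each of bolt_near, bolt_far above 1.42 rad), for 0.1 s.
2. the rod is down the dip tube with its collar stopped on the mouth (z of gauge_rod in the frame of dip_tube below 0.004 m and distance between gauge_rod and dip_tube below 0.007 m and angle between the x axis of gauge_rod and the z axis of dip_tube, either way round below 0.12 rad), for 0.2 s.
3. the rod is drawn right out of the tube (z of rod_tip in the frame of dip_tube above 0.015 m), for 0.1 s.
At the end, for the whole second after the job is handed in: The program finishes holding: both bolts within 0.08 rad of their stops, the rod gripped in the fingers and touching nothing else, level within 0.12 rad (7 degrees), at rest (under 0.02 m/s and 0.15 rad/s), its tip 0.12 to 0.30 m above the bench and within 55 mm, in plan, of the drip tray's centre (all of step 1 and angle between gauge_rod's own x axis and vertical between 1.451 and 1.691 rad and height (world z) of rod_tip between 0.12 and 0.3 m and horizontal distance between rod_tip and drip_tray below 0.055 m and contact force between gauge_rod and the fingers above 2 N and contact force between gauge_rod and gear_unit below 0.3 N and contact force between gauge_rod and rod_rest below 0.3 N and contact force between gauge_rod and drip_tray below 0.3 N and linear speed of gauge_rod below 0.02 m/s and angular speed of gauge_rod below 0.15 rad/s); the arm keeps its last pose, push and grip.
It fails at once if a bystander is moved by more than 30 mm (distance of any of disc, coupon, marker, tape, vblock, light from where it was at the start of the episode above 0.03 m).
It also fails if it takes over 72 s, if anything falls off the work surface, if the arm or the gripper's body presses on something with over 40 N, if the wrist force passes 120 N, or if a joint passes its speed limit or range.

## Working session

There is one attempt and no reset: what is moved stays moved. The work goes in short steps, Python scripts to look and compute and a tool call to move; the robot and the scene stay as the last step left them, time stands still between calls to the robot, and variables do not carry over. Pictures are saved under pics/ and viewed, and the job is handed in when it is done.

Besides the shell and the picture viewer there is one more tool, called as a command line: name --argument value ..., lists and objects as JSON in quotes. servo_tool: Moves the arm, as the interface text tells. Its arguments: {"type":"object","properties":{"motion":{"type":"array","items":{"type":"number"}},"gripper":{"type":"number"},"force":{"type":"number"}},"required":["motion"]}

```bash
mkdir -p pics; ls
cat > h.py <<'E'
import numpy as np, cv2, pickle
from scipy.spatial.transform import Rotation as R
from station import ctrl
def grab(n,tag):
    c=ctrl.camera(n); pickle.dump(c,open(f'pics/{n}_{tag}.pkl','wb'))
    cv2.imwrite(f'pics/{n}_{tag}.png',c['color'][:,:,::-1]); return c
def cloud(c):
    K=np.array([[c['fx'],0,c['cx']],[0,c['fy'],c['cy']],[0,0,1.]])
    h,w=c['z_map'].shape
    u,v=np.meshgrid(np.arange(w),np.arange(h))
    p=cv2.undistortPoints(np.stack([u,v],-1).reshape(-1,1,2).astype(np.float64),K,np.array(c['dist_coeffs'],float)).reshape(h,w,2)
    z=c['z_map'].astype(float)
    P=np.stack([p[...,0]*z,p[...,1]*z,z],-1)
    Rm=cv2.Rodrigues(np.array(c['rvec'],float))[0]
    W=(P-np.array(c['tvec'],float).ravel())@Rm
    W[z<=0]=np.nan
    return W
def obs():
    o=ctrl.get_obs(); 
    for k,v in o.items(): print(k,np.round(v,4))
    return o
E
python3 - <<'E'
from h import *
o=obs()
for n in('scene','top'):
    c=grab(n,'0'); print(n,c['fx'],c['cx'],c['cy'],c['dist_coeffs'],c['rvec'],c['tvec'])
E
```

```text
pics
time_s 0.0
qpos [-1.2106  0.3005  1.5216 -0.      1.3207 -0.0666]
joint_vel [-0.0007  0.0005 -0.0013 -0.0002 -0.0002 -0.0008]
tau [-1.20000e-03 -5.31804e+01 -3.52735e+01  7.08000e-02  2.44000e-02
 -1.00000e-04]
ee_pos [ 0.2276 -0.5004  0.2049]
eef_rot [3.0835 1.5696 1.9395]
force [-0.1665  0.4115 -0.0293]
moment [ 0.0149 -0.0206  0.    ]
grip_width 0.0941
scene 404.9726366147452 282.51170714167546 208.85843985735787 [-0.00312176  0.          0.          0.          0.        ] [ 1.89403269 -0.9651348   0.58803714] [-0.25706704  0.277474    0.88512694]
top 446.6746946311968 281.37073994338266 206.48057012360684 [-0.05219029  0.          0.          0.          0.        ] [ 2.14411831 -2.15828459  0.12521638] [0.03787493 0.51024367 1.12311107]
```

View pics/scene_0.png

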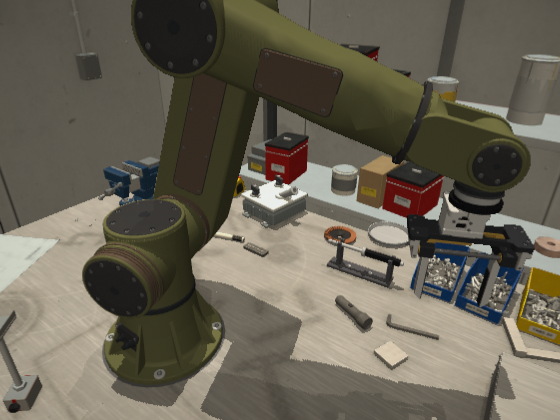

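View pics/top_0.png

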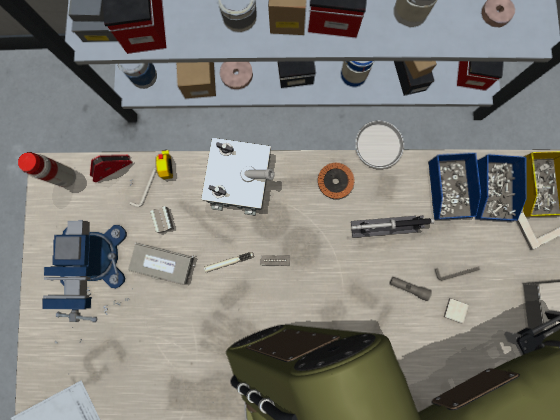

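The top view shows the gear unit at (237,172) with its bolts at (224,147) and (217,190), and the dip tube pointing right at (260,174). The rod in its rest is at (390,226), with the tip on the left, and the tray is at (379,145). I'll measure these from depth.

```bash
cat > m.py <<'E'
from h import *
c=pickle.load(open('pics/top_0.pkl','rb')); W=cloud(c)
def reg(u0,u1,v0,v1): return W[v0:v1,u0:u1].reshape(-1,3)
# bench check
print('bench',np.nanmedian(reg(300,330,210,240),0))
# cover
p=reg(190,290,125,225); m=abs(p[:,2]-.07)<.004; q=p[m]; print('cover',len(q),np.median(q,0))
r=cv2.minAreaRect((q[:,:2]*1000).astype(np.float32)); print(r, 'ctr')
m=(p[:,2]>.078); 
q=p[m]; print('above', len(q))
b=q[(q[:,2]>.095)&(q[:,2]<.115)]
# bolts
for (u0,u1,v0,v1) in((210,240,135,158),(203,230,178,202)):
    s=reg(u0,u1,v0,v1); s=s[(s[:,2]>.09)&(s[:,2]<.112)]; print('bolt',len(s),s.mean(0),np.median(s[:,2]), cv2.minAreaRect((s[:,:2]*1000).astype(np.float32)))
s=reg(240,285,160,190); s=s[s[:,2]>.078]; print('tube',len(s),s.min(0),s.max(0))
p=reg(345,435,205,245)
s=p[(p[:,2]>.06)&(p[:,2]<.1)]; print('rod',len(s),s.mean(0)); r=cv2.minAreaRect((s[:,:2]*1000).astype(np.float32));print(r)
p=reg(350,410,115,172); s=p[(p[:,2]>.008)&(p[:,2]<.03)]; print('tray',len(s),cv2.minEnclosingCircle((s[:,:2]*1000).astype(np.float32)))
# shelf
for (u,v) in((300,45),(300,95),(450,95),(450,45)): print('shelf',W[v,u])
im=cv2.resize(c['color'][120:260,190:440,::-1],None,fx=3.2,fy=3.2,interpolation=cv2.INTER_CUBIC); cv2.imwrite('pics/crop.png',im)
c2=pickle.load(open('pics/scene_0.pkl','rb'))
cv2.imwrite('pics/crop2.png',cv2.resize(c2['color'][150:310,220:440,::-1],None,fx=3.6,fy=3.6,interpolation=cv2.INTER_CUBIC))
E
python3 m.py
```

```text
bench [ 0.46695455 -0.05179801 -0.00132032]
cover 3052 [0.59471328 0.14910204 0.06943202]
((594.3677368164062, 149.46612548828125), (154.18450927734375, 164.81170654296875), 81.21316528320312) ctr
above 499
bolt 81 [0.65327252 0.17507821 0.10141192] 0.10138102637123195 ((654.1646118164062, 175.1656036376953), (42.158267974853516, 10.365338325500488), 68.85221099853516)
bolt 78 [0.54464363 0.19103694 0.10194921] 0.1022254429251781 ((545.3428955078125, 191.43954467773438), (42.41997528076172, 10.326444625854492), 71.02641296386719)
tube 291 [0.5671797  0.05134049 0.07807781] [0.60799481 0.13495241 0.12401499]
rod 490 [ 0.4602491  -0.24810535  0.07474258]
((460.7367248535156, -241.747802734375), (28.88153648376465, 207.48788452148438), 3.581360101699829)
tray 290 ((669.008056640625, -210.14837646484375), 86.96882629394531)
shelf [ 1.04492256 -0.02543024 -0.14293716]
shelf [ 1.04387163 -0.03818782 -0.56428436]
shelf [ 1.03990986 -0.65097669 -0.56073568]
shelf [ 1.04350651 -0.4999091  -0.1426007 ]
```

```bash
sleep 1
```

```text
(no output)
```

View pics/crop.png

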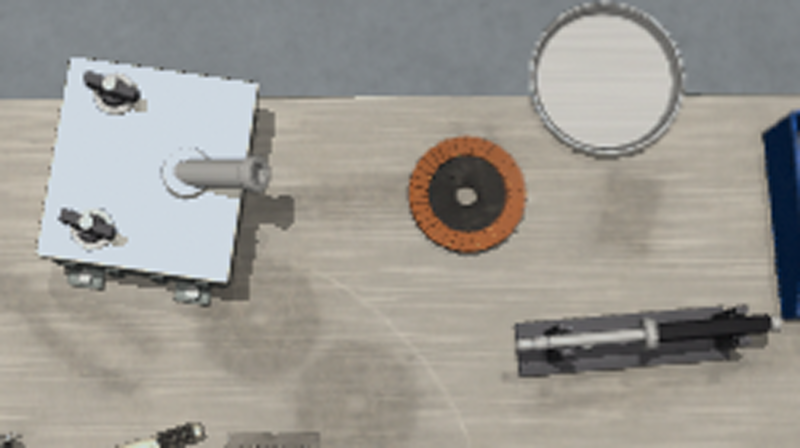

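View pics/crop2.png

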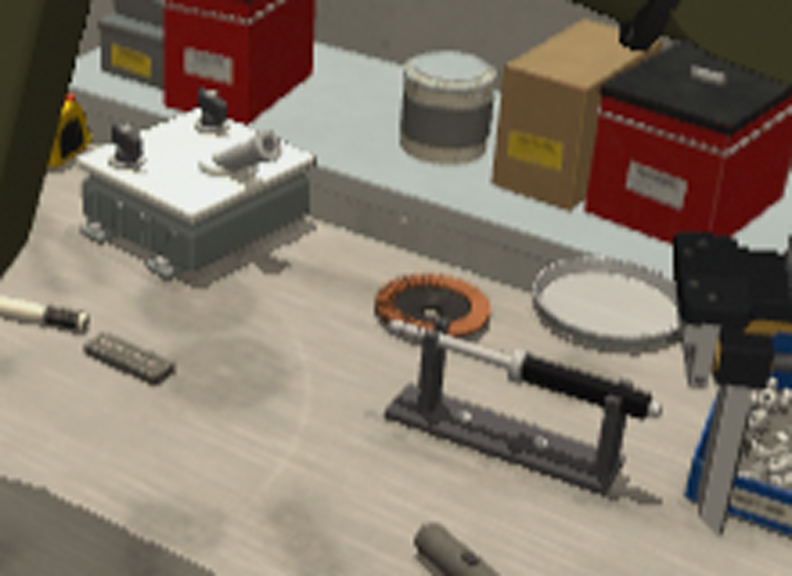

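The crops match the task text. The bars stand about 70° CCW from world x, the tube mouth points to -y and the tray overhangs the bench edge. The tool can't tilt, so I'll pivot the rod inside the grip by using the tube mouth. First I'll refine the measurements.

```bash
cat > m2.py <<'E'
from h import *
c=pickle.load(open('pics/top_0.pkl','rb')); W=cloud(c)
K=np.array([[c['fx'],0,c['cx']],[0,c['fy'],c['cy']],[0,0,1.]]); Rm=cv2.Rodrigues(np.array(c['rvec'],float))[0]; t=np.array(c['tvec'],float).ravel()
def pix2w(uv,z):
    p=cv2.undistortPoints(np.array([[uv]],float),K,np.array(c['dist_coeffs'],float)).ravel()
    d=Rm.T@np.array([p[0],p[1],1]); o=-Rm.T@t; return o+d*(z-o[2])/d[2]
print('tray',pix2w((190+607/3.2,120+80/3.2),.012))
def reg(u0,u1,v0,v1): return W[v0:v1,u0:u1].reshape(-1,3)
def pca(s):
    a=s[:,:2]-s[:,:2].mean(0); w,v=np.linalg.eigh(a.T@a); d=v[:,1]; return np.degrees(np.arctan2(d[1],d[0]))%180
for (u0,u1,v0,v1) in((210,240,135,158),(203,230,178,202)):
    s=reg(u0,u1,v0,v1); s=s[(s[:,2]>.097)&(s[:,2]<.112)]; print('bolt',len(s),s.mean(0),pca(s))
p=reg(345,435,205,245)
s=p[(p[:,2]>.066)&(p[:,2]<.1)]
print('rod all',pca(s), s.mean(0))
# axis fit excluding posts: use shaft+grip points by top height
d=np.array([-np.sin(np.radians(4)),np.cos(np.radians(4))])
a=s[:,:2]@d
for lo in np.arange(a.min(),a.max(),.015):
    k=s[(a>=lo)&(a<lo+.015)]
    if len(k): print(np.round(lo,3),len(k),np.round(np.median(k,0),4),np.round(k[:,2].max(),4))
# scene cross-check
c2=pickle.load(open('pics/scene_0.pkl','rb')); W2=cloud(c2)
print('scene bench',np.nanmedian(W2[270:285,300:330].reshape(-1,3),0))
p=W2[235:300,320:420].reshape(-1,3); s=p[(p[:,2]>.072)&(p[:,2]<.1)&(p[:,0]<.6)]; print('scene rod',pca(s),s.mean(0),s.min(0),s.max(0))
o=ctrl.get_obs(); print(R.from_euler('xyz',o['eef_rot']).as_matrix().round(4))
# tube top
s=reg(240,285,160,190); s=s[s[:,2]>.08]
for lo in np.arange(.05,.14,.01):
    k=s[(s[:,1]>=lo)&(s[:,1]<lo+.01)]
    if len(k): print('tube',round(lo,3),len(k),np.round([k[:,0].min(),k[:,0].max(),k[:,2].max()],4))
ux=np.radians(-8.6)
for y in (-8.6,):
    a=np.radians(y); ex=np.array([np.cos(a),np.sin(a)]); ey=np.array([-ex[1],ex[0]])
    mid=np.array([.59975,.1834]); print('origin from bolts',mid-.035*ey,'mouth',mid-.126*ey, 'mouth from cover', np.array([.5944,.1495])-.091*ey)
E
python3 m2.py
```

```text
tray [ 0.67749572 -0.23012103  0.012     ]
bolt 71 [0.65385641 0.17532558 0.10245542] 70.02418916090133
bolt 74 [0.54496706 0.19125786 0.10243215] 70.42460291556816
rod all 94.24143163497182 [ 0.46017934 -0.24826641  0.07510012]
-0.377 26 [ 0.4672 -0.337   0.0748] 0.0806
-0.362 43 [ 0.4659 -0.3215  0.0761] 0.0803
-0.347 53 [ 0.4638 -0.3097  0.0762] 0.0814
-0.332 36 [ 0.4637 -0.2922  0.0763] 0.0801
-0.317 35 [ 0.4613 -0.2773  0.0772] 0.0808
-0.302 33 [ 0.4615 -0.2628  0.0774] 0.0812
-0.287 42 [ 0.4612 -0.2471  0.0772] 0.082
-0.272 38 [ 0.4581 -0.238   0.0725] 0.0827
-0.257 24 [ 0.4593 -0.2181  0.0718] 0.0764
-0.242 24 [ 0.456  -0.2038  0.0728] 0.0773
-0.227 28 [ 0.4561 -0.1878  0.0737] 0.0792
-0.212 51 [ 0.4549 -0.1743  0.0749] 0.0827
-0.197 24 [ 0.4527 -0.1581  0.073 ] 0.0769
-0.182 18 [ 0.4526 -0.1455  0.0733] 0.0772
scene bench [ 3.70312098e-01 -1.55488612e-01 -2.44425610e-04]
scene rod 93.94040855710361 [ 0.45872714 -0.26349404  0.07674757] [ 0.44058721 -0.34983522  0.07203845] [ 0.47892632 -0.14425411  0.08513312]
[[-3.000e-04  9.103e-01  4.139e-01]
 [ 9.000e-04  4.139e-01 -9.103e-01]
 [-1.000e+00  1.000e-04 -1.000e-03]]
tube 0.05 33 [0.5683 0.5946 0.1146]
tube 0.06 47 [0.5672 0.5947 0.124 ]
tube 0.07 36 [0.5691 0.5918 0.1236]
tube 0.08 36 [0.5728 0.5924 0.114 ]
tube 0.09 36 [0.5749 0.5943 0.1061]
tube 0.1 36 [0.576  0.6049 0.0985]
tube 0.11 31 [0.5717 0.6049 0.09  ]
tube 0.12 7 [0.5715 0.5995 0.0833]
tube 0.13 2 [0.5845 0.5872 0.0808]
origin from bolts [0.59451626 0.14879353] mouth [0.58090855 0.0588167 ] mouth from cover [0.58079228 0.05952317]
```

```bash
cat > plan.py <<'E'
import sys
from h import *
def plan(xyz,zang,n=None,hold=1):
    o=ctrl.get_obs(); M=R.from_euler('xyz',o['eef_rot']).as_matrix(); p=np.array(o['ee_pos'])
    za=np.degrees(np.arctan2(M[1,2],M[0,2])); 
    d=M.T@(np.array(xyz)-p)*1000
    roll=-((zang-za+180)%360-180)
    print('t',round(o['time_s'],2),'at',p.round(4),'zang',round(za,2),'F',np.round(o['force'],1),'grip',round(o['grip_width'],4),'q6',round(o['qpos'][5],2))
    n=n or 1
    print('delta',d.round(1),round(roll,2))
    rows=[]
    for i in range(1,n+1): rows+= [round(v*i/n,1) for v in d]+[round(roll*i/n,1)]
    for i in range(hold): rows+=rows[-4:]
    print(rows)
if __name__=='__main__':
    a=[float(v) for v in sys.argv[1:]]
    plan(a[:3],a[3],int(a[4]),int(a[5]) if len(a)>5 else 1)
E
python3 plan.py .545 .191 .15 -19.6 17 2
```

```text
t 0.1 at [ 0.2276 -0.5005  0.205 ] zang -65.55 F [0.3 0.6 0.4] grip 0.0943 q6 -0.07
delta [  55.5  575.1 -498. ] -45.95
[np.float64(3.3), np.float64(33.8), np.float64(-29.3), np.float64(-2.7), np.float64(6.5), np.float64(67.7), np.float64(-58.6), np.float64(-5.4), np.float64(9.8), np.float64(101.5), np.float64(-87.9), np.float64(-8.1), np.float64(13.1), np.float64(135.3), np.float64(-117.2), np.float64(-10.8), np.float64(16.3), np.float64(169.2), np.float64(-146.5), np.float64(-13.5), np.float64(19.6), np.float64(203.0), np.float64(-175.8), np.float64(-16.2), np.float64(22.9), np.float64(236.8), np.float64(-205.1), np.float64(-18.9), np.float64(26.1), np.float64(270.7), np.float64(-234.4), np.float64(-21.6), np.float64(29.4), np.float64(304.5), np.float64(-263.6), np.float64(-24.3), np.float64(32.6), np.float64(338.3), np.float64(-292.9), np.float64(-27.0), np.float64(35.9), np.float64(372.2), np.float64(-322.2), np.float64(-29.7), np.float64(39.2), np.float64(406.0), np.float64(-351.5), np.float64(-32.4), np.float64(42.4), np.float64(439.8), np.float64(-380.8), np.float64(-35.1), np.float64(45.7), np.float64(473.7), np.float64(-410.1), np.float64(-37.8), np.float64(49.0), np.float64(507.5), np.float64(-439.4), np.float64(-40.5), np.float64(52.2), np.float64(541.3), np.float64(-468.7), np.float64(-43.2), np.float64(55.5), np.float64(575.1), np.float64(-498.0), np.float64(-45.9), np.float64(55.5), np.float64(575.1), np.float64(-498.0), np.float64(-45.9), np.float64(55.5), np.float64(575.1), np.float64(-498.0), np.float64(-45.9)]
```

servo_tool --motion '[0,20,-17,-2,0,60,-52,-5,0,105,-91,-9,0,150,-130,-12,0,195,-169,-16,0,240,-208,-20,0,285,-247,-23,0,330,-286,-27,0,375,-325,-30,0,420,-364,-34,10,465,-403,-38,25,505,-437,-41,40,540,-468,-44,50,565,-489,-46,55,575,-498,-46,55,575,-498,-46,55,575,-498,-46]' --gripper 0.36

```text
time_s: 2.22
ee_pos: [0.5449, 0.1897, 0.151]
eef_rot: [0.382, 1.57, 0.04]
force: [0.3, -0.2, -0.2]
grip_width: 0.0339
```

```bash
sed -i 's/round(v\*i\/n,1)/float(round(v*i\/n,1))/; s/round(roll\*i\/n,1)/float(round(roll*i\/n,1))/' plan.py; python3 plan.py .545 .1913 .0855 -19.6 1 0; python3 -c "
from h import *
c=grab('top','1');grab('scene','1')
cv2.imwrite('pics/c1.png',cv2.resize(np.vstack([c['color'][110:230,160:300,::-1]]),None,fx=4,fy=4))"
```

```text
t 2.23 at [0.5449 0.1897 0.151 ] zang -19.62 F [ 0.3 -0.2 -0.2] grip 0.0339 q6 0.61
delta [65.5  1.5 -0.4] -0.02
[65.5, 1.5, -0.4, -0.0]
```

View pics/c1.png

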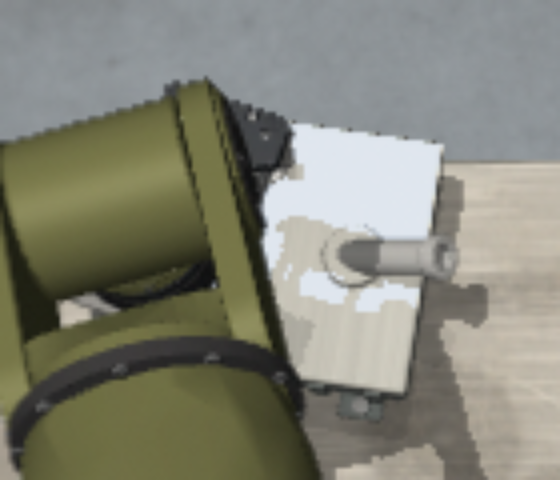

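View pics/scene_1.png

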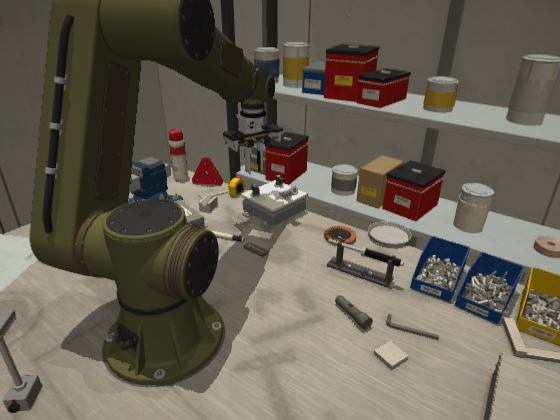

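In the scene view the gripper, at (255,150), sits above the near bolt and nothing is fouling it. Descending now.

servo_tool --motion '[20,1.5,0,0,40,1.5,0,0,55,1.5,0,0,63,1.5,0,0,65,1.5,0,0,65,1.5,0,0]'

```text
time_s: 3.08
ee_pos: [0.5457, 0.1922, 0.0859]
eef_rot: [0.633, 1.57, 0.291]
force: [0.8, -0.2, -0.1]
grip_width: 0.0335
```

servo_tool --motion '[0,0,0,0,0,0,0,0,0,0,0,0,0,0,0,0]' --gripper 0 --force 25

```text
time_s: 3.58
ee_pos: [0.5466, 0.1918, 0.0858]
eef_rot: [0.328, 1.568, -0.014]
force: [8.7, -1.7, -3.8]
grip_width: 0.0098
```

servo_tool --motion '[0,0,1.5,0,0,0,1.5,5,0,0,1.5,14,0,0,1.5,23,0,0,1.5,32,0,0,1.5,41,0,0,1.5,50,0,0,1.5,59,0,0,1.5,68,0,0,1.5,75,0,0,1.5,79,0,0,1.5,82,0,0,1.5,82]'

```text
time_s: 5.2
ee_pos: [0.5485, 0.1887, 0.0858]
eef_rot: [0.852, 1.565, -0.921]
force: [10.6, -20.5, -1.1]
grip_width: 0.0102
```

```bash
python3 plan.py .545 .1913 .15 -98.6 1 0; python3 -c "
from h import *
obs()"
```

```text
t 5.2 at [0.5485 0.1887 0.0858] zang -101.61 F [ 10.6 -20.5  -1.1] grip 0.0102 q6 2.05
delta [-64.2  -3.7  -1.6] -3.01
[-64.2, -3.7, -1.6, -3.0]
time_s 5.2
qpos [ 0.2705  0.4867  1.5556 -0.0055  1.0973  2.0465]
joint_vel [-0.0029 -0.0001 -0.0015  0.0016  0.0003 -0.0222]
tau [ 12.7699 -59.991  -29.6824   5.4057   1.2315   0.8706]
ee_pos [0.5485 0.1887 0.0858]
eef_rot [ 0.852   1.5655 -0.9214]
force [ 10.5844 -20.5311  -1.112 ]
moment [-3.8073 -2.0767  0.3527]
grip_width 0.0102
```

servo_tool --motion '[0,0,1,-1,0,0,1,-2]'

```text
time_s: 5.45
ee_pos: [0.5485, 0.1886, 0.0858]
eef_rot: [1.153, 1.566, -0.584]
force: [11.8, -13.8, -3.3]
grip_width: 0.0101
```

servo_tool --motion '[0,0,0,0,0,0,0,0,0,0,0,0,-30,0,0,0,-64,0,0,0]' --gripper 0.36

```text
time_s: 6.08
ee_pos: [0.5462, 0.1908, 0.1499]
eef_rot: [-1.227, 1.57, -2.964]
force: [-0.4, 0.6, 0.1]
grip_width: 0.0338
```

```bash
python3 plan.py .654 .175 .15 -20 8 1; python3 -c "
from h import *
c=grab('scene','2')
cv2.imwrite('pics/c2.png',cv2.resize(c['color'][110:240,200:340,::-1],None,fx=4.4,fy=4.4))"
```

```text
t 6.08 at [0.5462 0.1908 0.1499] zang -99.53 F [-0.4  0.6  0.1] grip 0.0338 q6 2.01
delta [ -0.3 108.9  -2.3] -79.53
[-0.0, 13.6, -0.3, -9.9, -0.1, 27.2, -0.6, -19.9, -0.1, 40.8, -0.9, -29.8, -0.1, 54.4, -1.1, -39.8, -0.2, 68.1, -1.4, -49.7, -0.2, 81.7, -1.7, -59.6, -0.2, 95.3, -2.0, -69.6, -0.3, 108.9, -2.3, -79.5, -0.3, 108.9, -2.3, -79.5]
```

View pics/c2.png

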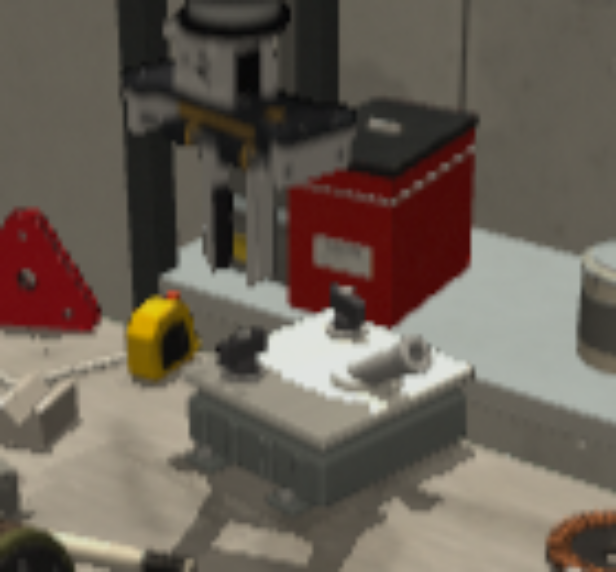

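The near bar now lies along the unit's x axis, seen wide at (240,350) in the crop. Contact suggests a camera offset of about (+2,-2) mm, so I'll apply that to the far bolt.

servo_tool --motion '[0,13,0,-9,0,27,-1,-19,0,41,-1,-29,0,54,-2,-39,0,68,-2,-49,0,82,-2,-59,0,96,-2,-69,0,107,-2,-77,0,110.5,-2.5,-79.5,0,110.5,-2.5,-79.5,0,110.5,-2.5,-79.5]'

```text
time_s: 7.5
ee_pos: [0.6558, 0.1749, 0.1494]
eef_rot: [-2.815, 1.571, 3.117]
force: [-0.1, 0.3, 0.2]
grip_width: 0.0339
```

```bash
python3 plan.py .6555 .1738 .0857 -20 1 0
```

```text
t 7.5 at [0.6558 0.1749 0.1494] zang -20.1 F [-0.1  0.3  0.2] grip 0.0339 q6 0.56
delta [63.7 -1.2  0.1] -0.1
[63.7, -1.2, 0.1, -0.1]
```

servo_tool --motion '[20,-1,0,0,40,-1,0,0,55,-1,0,0,63,-1,0,0,64,-1,0,0,64,-1,0,0]'

```text
time_s: 8.25
ee_pos: [0.656, 0.1739, 0.086]
eef_rot: [0.547, 1.57, 0.197]
force: [0.3, 0.3, 0.1]
grip_width: 0.0337
```

servo_tool --motion '[0,0,0,0,0,0,0,0,0,0,0,0,0,0,0,0]' --gripper 0 --force 25

```text
time_s: 8.75
ee_pos: [0.6552, 0.1741, 0.0857]
eef_rot: [-3.013, 1.57, 2.921]
force: [-5.2, 0.6, 3.2]
grip_width: 0.0093
```

servo_tool --motion '[0,0,-0.8,5,0,0,-0.8,14,0,0,-0.8,23,0,0,-0.8,32,0,0,-0.8,41,0,0,-0.8,50,0,0,-0.8,59,0,0,-0.8,68,0,0,-0.8,75,0,0,-0.8,79,0,0,-0.8,81.5,0,0,-0.8,81.5]'

```text
time_s: 10.25
ee_pos: [0.6563, 0.172, 0.0857]
eef_rot: [1.033, 1.567, -0.741]
force: [8.4, -10.8, -0.7]
grip_width: 0.0099
```

```bash
python3 plan.py .655 .1741 .15 -98.6 1 0; python3 -c "
from h import *
obs()" | grep -E 'mom|forc'
```

```text
t 10.25 at [0.6563 0.172  0.0857] zang -101.62 F [  8.4 -10.8  -0.7] grip 0.0099 q6 1.98
delta [-64.3  -1.5  -1.7] -3.02
[-64.3, -1.5, -1.7, -3.0]
force [  8.3795 -10.7919  -0.6853]
moment [-2.0503 -1.4657  0.4195]
```

servo_tool --motion '[0,0,1,-1,0,0,1,-2]'

```text
time_s: 10.5
ee_pos: [0.6563, 0.1719, 0.0858]
eef_rot: [1.43, 1.567, -0.307]
force: [9.7, -6.0, -3.2]
grip_width: 0.0097
```

servo_tool --motion '[0,0,0,0,0,0,0,0,0,0,0,0,-30,0,0,0,-64,0,0,0,-64,0,0,0]' --gripper 0.36

```text
time_s: 11.25
ee_pos: [0.6558, 0.1735, 0.1525]
eef_rot: [1.951, 1.566, 0.214]
force: [0.0, -0.1, -0.9]
grip_width: 0.034
```

```bash
python3 plan.py .464 -.289 .15 4.2 14 1
```

```text
t 11.25 at [0.6558 0.1735 0.1525] zang -99.54 F [ 0.  -0.1 -0.9] grip 0.034 q6 1.94
delta [   1.1 -112.5  487.9] -103.74
[0.1, -8.0, 34.8, -7.4, 0.2, -16.1, 69.7, -14.8, 0.2, -24.1, 104.5, -22.2, 0.3, -32.1, 139.4, -29.6, 0.4, -40.2, 174.2, -37.0, 0.5, -48.2, 209.1, -44.5, 0.6, -56.2, 243.9, -51.9, 0.6, -64.3, 278.8, -59.3, 0.7, -72.3, 313.6, -66.7, 0.8, -80.3, 348.5, -74.1, 0.9, -88.4, 383.3, -81.5, 1.0, -96.4, 418.2, -88.9, 1.0, -104.4, 453.0, -96.3, 1.1, -112.5, 487.9, -103.7, 1.1, -112.5, 487.9, -103.7]
```

servo_tool --motion '[-15,-4,18,-5,-30,-13,55,-13,-35,-23,100,-22,-35,-33,144,-31,-35,-43,188,-40,-35,-54,232,-49,-35,-64,276,-59,-35,-74,320,-68,-35,-84,364,-78,-35,-94,408,-87,-30,-103,446,-95,-25,-110,475,-101,-20,-112,488,-104,-20,-112,488,-104,-20,-112,488,-104]' --gripper 0.45

```text
time_s: 13.12
ee_pos: [0.4635, -0.2889, 0.1692]
eef_rot: [2.173, 1.57, 2.249]
force: [0.6, -0.2, 0.4]
grip_width: 0.0424
```

```bash
python3 plan.py .4632 -.289 .051 4.2 1 0
cat > chk.py <<'E'
from h import *
import sys
c=grab('top',sys.argv[1]); W=cloud(c)
def reg(u0,u1,v0,v1): return W[v0:v1,u0:u1].reshape(-1,3)
def pca(s):
    a=s[:,:2]-s[:,:2].mean(0); w,v=np.linalg.eigh(a.T@a); d=v[:,1]; return (np.degrees(np.arctan2(d[1],d[0]))+90)%180-90
for (u0,u1,v0,v1) in((207,243,132,162),(200,233,175,206)):
    s=reg(u0,u1,v0,v1); s=s[(s[:,2]>.097)&(s[:,2]<.112)]; print('bolt',len(s),s.mean(0).round(4),pca(s))
cv2.imwrite(f'pics/ct{sys.argv[1]}.png',cv2.resize(c['color'][110:260,190:450,::-1],None,fx=3,fy=3))
E
python3 chk.py 3
```

```text
t 13.12 at [ 0.4635 -0.2889  0.1692] zang 4.4 F [ 0.6 -0.2  0.4] grip 0.0424 q6 -0.7
delta [ 1.182e+02 -1.000e-01 -3.000e-01] 0.2
[118.2, -0.1, -0.3, 0.2]
bolt 70 [0.6538 0.1753 0.1029] -8.791167879934164
bolt 74 [0.5446 0.1917 0.1024] -8.546759378807224
```

View pics/ct3.png

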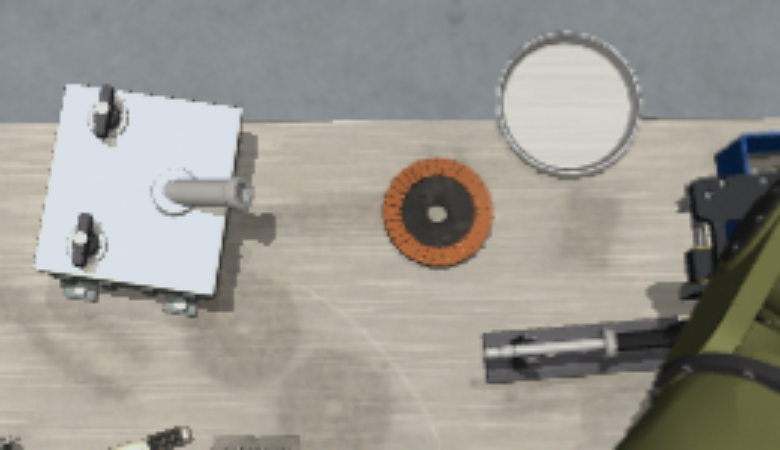

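Both bars measure -8.7°, which is the unit's x axis, so both bolts are home. The rod is undisturbed. Grasping it next.

servo_tool --motion '[20,0,0,0,50,0,0,0,80,0,0,0,105,0,0,0,115,0,0,0,118,0,0,0,118,0,0,0]'

```text
time_s: 14.05
ee_pos: [0.4638, -0.2896, 0.0522]
eef_rot: [-0.703, 1.57, -0.625]
force: [-0.6, 0.1, 0.3]
grip_width: 0.0421
```

servo_tool --motion '[0,0,0,0,0,0,0,0,0,0,0,0,0,0,0,0]' --gripper 0 --force 20

```text
time_s: 14.55
ee_pos: [0.4634, -0.2896, 0.0517]
eef_rot: [-0.612, 1.571, -0.535]
force: [0.0, -0.4, 0.3]
grip_width: 0.0136
```

servo_tool --motion '[-10,0,0,0,-25,0,0,0,-50,0,0,0,-80,0,0,0,-110,0,0,0,-130,0,0,0,-135,0,0,0,-135,0,0,0]'

```text
time_s: 15.55
ee_pos: [0.4632, -0.2895, 0.1864]
eef_rot: [-0.264, 1.571, -0.187]
force: [0.3, 0.0, -1.4]
grip_width: 0.0138
```

```bash
python3 - <<'E'
import numpy as np
M=np.array([.5825,.0565]); a=np.radians(81.4); d=np.array([np.cos(a),np.sin(a)])
print('pre grip', M-d*(.146+.05))
E
python3 plan.py .553 -.137 .19 -8.6 8 1; python3 chk.py 4; python3 -c "
from h import *
grab('scene','4')"
```

```text
pre grip [ 0.55319107 -0.13729625]
t 15.55 at [ 0.4632 -0.2895  0.1864] zang 4.45 F [ 0.3  0.  -1.4] grip 0.0138 q6 -0.7
delta [ -3.6 145.  101.3] 13.05
[-0.4, 18.1, 12.7, 1.6, -0.9, 36.3, 25.3, 3.3, -1.3, 54.4, 38.0, 4.9, -1.8, 72.5, 50.7, 6.5, -2.2, 90.6, 63.3, 8.2, -2.7, 108.8, 76.0, 9.8, -3.1, 126.9, 88.7, 11.4, -3.6, 145.0, 101.3, 13.1, -3.6, 145.0, 101.3, 13.1]
bolt 74 [0.6533 0.1751 0.1029] -7.464557116612582
bolt 73 [0.5448 0.1917 0.1022] -8.776022681462791
```

View pics/scene_4.png

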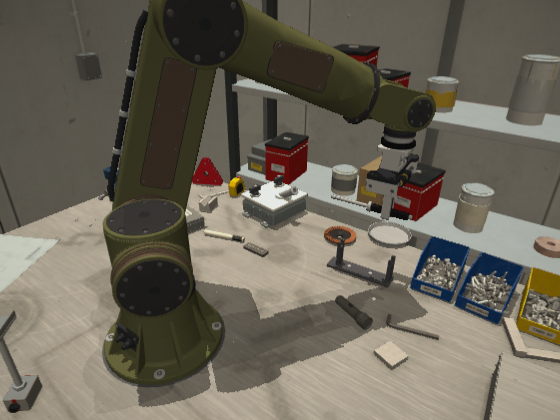

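The rod has lifted clear of the rest and is held about level, with its tip at (332,197). Next I move it to the pre-insertion pose.

servo_tool --motion '[-2,10,7,1,-4,30,20,3,-4,55,38,5,-4,80,56,7,-4,105,73,9,-4,130,91,11.5,-4,142,99,13,-4,145,101,13,-4,145,101,13]'

```text
time_s: 16.77
ee_pos: [0.5525, -0.1373, 0.19]
eef_rot: [3.052, 1.57, 2.903]
force: [0.2, -0.5, -1.7]
grip_width: 0.0138
```

```bash
python3 chk.py 5
python3 - <<'E'
from h import *
c=grab('scene','5')
cv2.imwrite('pics/c5.png',cv2.resize(c['color'][130:250,230:430,::-1],None,fx=4,fy=4))
o=ctrl.get_obs(); print(o['ee_pos'])
c=pickle.load(open('pics/top_5.pkl','rb'));
cv2.imwrite('pics/t5.png',cv2.resize(c['color'][140:230,230:380,::-1],None,fx=5,fy=5,interpolation=cv2.INTER_CUBIC))
E
```

```text
bolt 73 [0.653  0.1752 0.1028] -8.063173542527466
bolt 75 [0.5444 0.1916 0.1021] -8.782134496992171
[ 0.552484   -0.13769387  0.1902449 ]
```

View pics/c5.png

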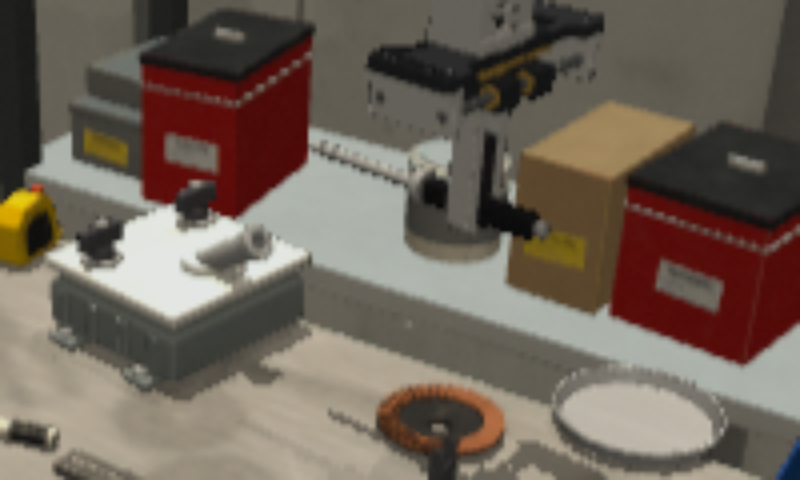

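View pics/t5.png

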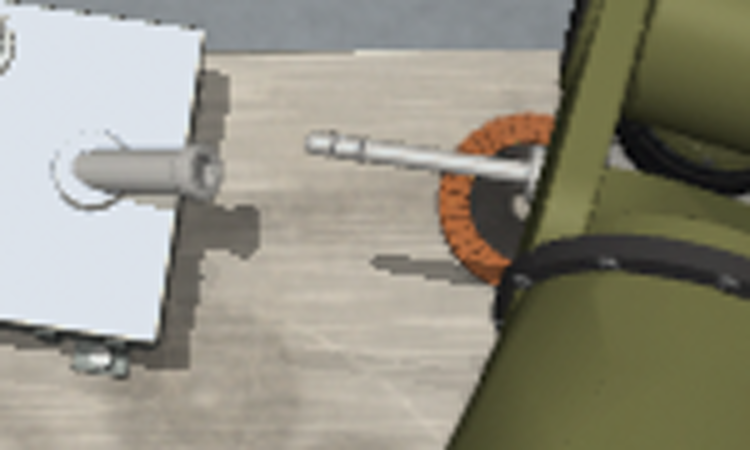

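```bash
cat > rod.py <<'E'
from h import *
import sys
def rod(tag,name='top',zmin=.13,zmax=.26,ymin=-.13,ymax=.06,xr=(.5,.66),box=None,rad=.005):
    c=pickle.load(open(f'pics/{name}_{tag}.pkl','rb')); W=cloud(c)
    if box: W=W[box[2]:box[3],box[0]:box[1]]
    s=W.reshape(-1,3); s=s[(s[:,2]>zmin)&(s[:,2]<zmax)&(s[:,1]>ymin)&(s[:,1]<ymax)&(s[:,0]>xr[0])&(s[:,0]<xr[1])]
    return s
if __name__=='__main__':
    s=rod(sys.argv[1],box=(285,340,160,185),zmin=.19,zmax=.23)
    for lo in np.arange(-.12,.03,.008):
        k=s[(s[:,1]>=lo)&(s[:,1]<lo+.008)]
        if len(k): print(round(lo,3),len(k),np.round(np.median(k,0),4),k[:,2].max().round(4))
    print(s[:,1].max())
    q=s[s[:,1]>-.08]
    f=np.polyfit(q[:,1],q[:,0],1); g=np.polyfit(q[:,1],q[:,2],1); print('yaw',90-np.degrees(np.arctan(f[0])),'slope',np.degrees(np.arctan(g[0])))
    s=rod(sys.argv[1],'scene',zmin=.19,zmax=.24,box=(300,340,160,180))
    for lo in np.arange(-.12,.03,.008):
        k=s[(s[:,1]>=lo)&(s[:,1]<lo+.008)]
        if len(k): print('sc',round(lo,3),len(k),np.round(np.median(k,0),4))
E
python3 rod.py 5
```

```text
-0.096 12 [ 0.5644 -0.0896  0.217 ] 0.2222
-0.088 29 [ 0.5569 -0.086   0.2118] 0.2219
-0.08 17 [ 0.5604 -0.0751  0.2107] 0.2157
-0.072 16 [ 0.5615 -0.0682  0.211 ] 0.214
-0.064 16 [ 0.5629 -0.0595  0.2112] 0.2141
-0.056 19 [ 0.5639 -0.0526  0.2109] 0.2155
-0.048 13 [ 0.5657 -0.044   0.2112] 0.2138
-0.04 19 [ 0.566  -0.0373  0.2112] 0.2153
-0.032 18 [ 0.5682 -0.0266  0.211 ] 0.2151
-0.024 15 [ 0.5687 -0.0199  0.2103] 0.2143
-0.016 18 [ 0.5709 -0.0122  0.2106] 0.2143
-0.008 20 [ 0.571  -0.0034  0.2106] 0.2141
0.0 13 [0.5727 0.0044 0.2125] 0.2155
0.008 8 [0.5737 0.0088 0.2098] 0.2138
0.010947944874507296
yaw 81.56139192260088 slope -0.12193250545925373
sc -0.12 2 [ 0.5483 -0.1128  0.2107]
sc -0.112 13 [ 0.5525 -0.1069  0.212 ]
sc -0.104 28 [ 0.5533 -0.098   0.215 ]
sc -0.096 17 [ 0.5501 -0.0929  0.2141]
sc -0.088 5 [ 0.5587 -0.0827  0.2107]
sc -0.08 9 [ 0.5583 -0.0754  0.2106]
sc -0.072 9 [ 0.5586 -0.0687  0.2105]
sc -0.064 8 [ 0.5613 -0.0598  0.2108]
sc -0.056 8 [ 0.5621 -0.053   0.2109]
sc -0.048 7 [ 0.5637 -0.0436  0.2099]
sc -0.04 9 [ 0.5647 -0.0365  0.2114]
sc -0.032 7 [ 0.5672 -0.0292  0.2105]
sc -0.024 9 [ 0.5688 -0.0218  0.2116]
sc -0.016 9 [ 0.5682 -0.0121  0.2111]
sc -0.008 7 [ 0.5691 -0.0057  0.2109]
sc 0.0 6 [0.5726 0.0025 0.2095]
```

servo_tool --motion '[15,0,0,0,40,0,0,0,65,0,0,0,85,0,0,0,95,0,0,0,95,15,0,0,95,30,0,0,95,38,0,0,95,38,0,0,95,38,0,0]'

```text
time_s: 18.12
ee_pos: [0.5585, -0.0997, 0.0956]
eef_rot: [-0.279, 1.57, -0.428]
force: [-0.5, 0.3, -0.6]
grip_width: 0.0138
```

Run:
```python
from h import *
c=grab('scene','6'); t=grab('top','6')
cv2.imwrite('pics/c6.png',cv2.resize(c['color'][160:250,240:380,::-1],None,fx=5.5,fy=5.5,interpolation=cv2.INTER_CUBIC))
cv2.imwrite('pics/t6.png',cv2.resize(t['color'][140:215,230:340,::-1],None,fx=7,fy=7,interpolation=cv2.INTER_CUBIC))
obs()
from rod import rod
s=rod('6',box=(265,330,160,185),zmin=.1,zmax=.13,ymin=-.06,ymax=.07,xr=(.55,.61))
for lo in np.arange(-.06,.08,.006):
        k=s[(s[:,1]>=lo)&(s[:,1]<lo+.006)]
        if len(k): print(round(lo,3),len(k),np.round(np.median(k,0),4),k[:,2].max().round(4),k[:,0].min().round(4),k[:,0].max().round(4))
```

```text
time_s 18.225
qpos [-0.2415  0.4496  1.5859 -0.      1.106  -0.092 ]
joint_vel [-0.0014  0.0002  0.0011 -0.0001 -0.0014  0.0018]
tau [ 2.42500e-01 -5.88347e+01 -3.22687e+01  9.07000e-02  2.65000e-02
 -1.60000e-03]
ee_pos [ 0.5584 -0.0999  0.0955]
eef_rot [-0.345   1.5707 -0.4945]
force [ 0.1744  0.1742 -1.5127]
moment [ 0.0118 -0.0125 -0.0104]
grip_width 0.0138
-0.048 7 [ 0.5659 -0.0432  0.1161] 0.118 0.5618 0.5686
-0.042 11 [ 0.5659 -0.0386  0.116 ] 0.1243 0.562 0.5719
-0.036 11 [ 0.5666 -0.0334  0.1165] 0.1188 0.5638 0.5713
-0.03 9 [ 0.568  -0.0263  0.1163] 0.1202 0.5639 0.5744
-0.024 13 [ 0.5686 -0.0214  0.1175] 0.1225 0.5644 0.5741
-0.018 8 [ 0.5702 -0.0153  0.1157] 0.1207 0.5664 0.5741
-0.012 13 [ 0.5713 -0.0094  0.1163] 0.1191 0.5661 0.5769
-0.006 9 [ 0.5719 -0.0046  0.1157] 0.119 0.5672 0.5761
-0.0 12 [0.5723 0.0027 0.1175] 0.1208 0.5689 0.5763
0.006 9 [0.5731 0.0099 0.1154] 0.1207 0.5693 0.5786
0.012 13 [0.5741 0.0148 0.1165] 0.1196 0.5693 0.5788
0.018 8 [0.5754 0.0208 0.118 ] 0.1197 0.5713 0.5789
0.024 15 [0.5764 0.0269 0.1156] 0.1193 0.5719 0.5823
0.03 8 [0.5779 0.0329 0.116 ] 0.1171 0.5741 0.5818
0.036 12 [0.578  0.039  0.1163] 0.1223 0.5742 0.5809
0.042 8 [0.5792 0.0438 0.1165] 0.1199 0.5743 0.5848
0.048 13 [0.5816 0.0537 0.1063] 0.118 0.5741 0.5909
0.054 21 [0.584  0.0584 0.1087] 0.114 0.568 0.5952
0.06 34 [0.582  0.0632 0.1164] 0.1241 0.567 0.5948
0.066 11 [0.578  0.0679 0.1202] 0.1256 0.5682 0.5909
```

View pics/c6.png

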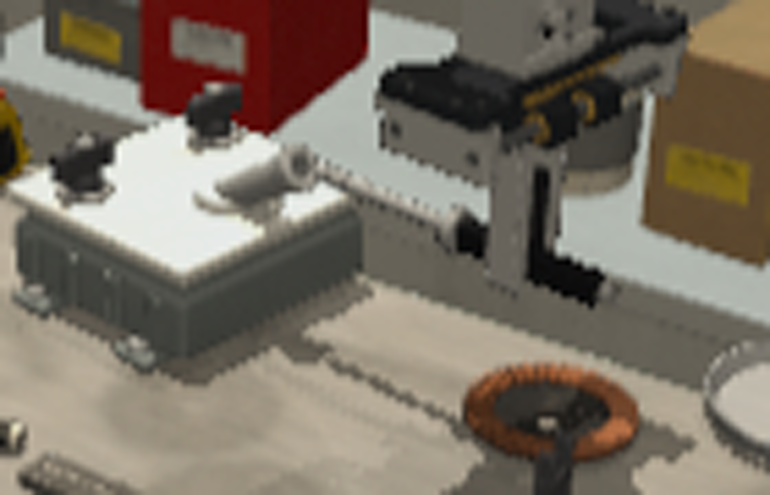

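View pics/t6.png

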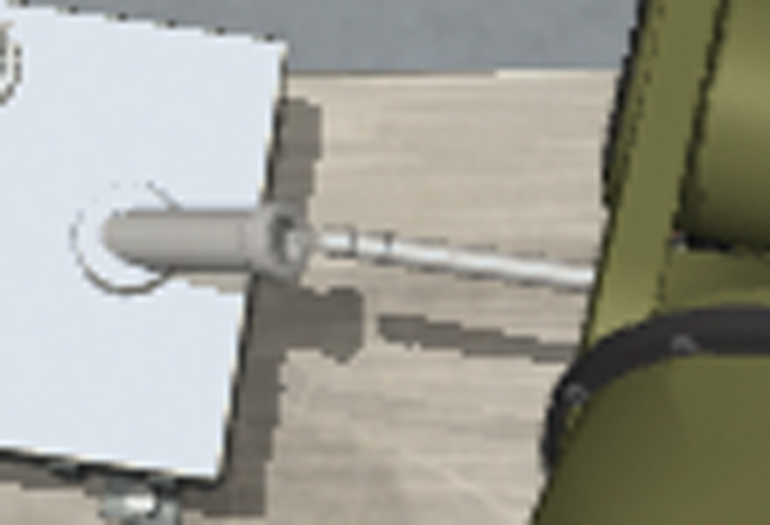

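The tip is about 10 mm short of the mouth and lined up with it in both x and z. Advancing into the mouth now.

servo_tool --motion '[0,5,0,0,0,10,0,0,0,13,0,0,0,16,0,0,0,16,0,0]'

```text
time_s: 18.85
ee_pos: [0.5608, -0.0835, 0.0955]
eef_rot: [3.042, 1.571, 2.893]
force: [0.8, -0.7, -1.2]
grip_width: 0.0136
```

Run:
```python
from h import *
c=grab('scene','7'); t=grab('top','7')
a=cv2.resize(c['color'][170:225,280:350,::-1],None,fx=7,fy=7,interpolation=cv2.INTER_CUBIC)
b=cv2.resize(t['color'][150:205,250:305,::-1],None,fx=7,fy=7,interpolation=cv2.INTER_CUBIC)
cv2.imwrite('pics/c7.png',np.hstack([a,b])[:, :800])
o=obs()
```

```text
time_s 18.95
qpos [-2.1280e-01  4.4920e-01  1.5866e+00 -1.0000e-04  1.1058e+00 -6.3700e-02]
joint_vel [-0.0025  0.002   0.0031  0.001   0.0012  0.0011]
tau [ 1.81600e-01 -5.87312e+01 -3.22364e+01  9.34000e-02  2.34000e-02
  8.80000e-03]
ee_pos [ 0.5608 -0.0838  0.0954]
eef_rot [-1.8295  1.5707 -1.9786]
force [-0.2722 -0.2366 -1.3368]
moment [-0.0589 -0.063   0.0505]
grip_width 0.0138
```

View pics/c7.png

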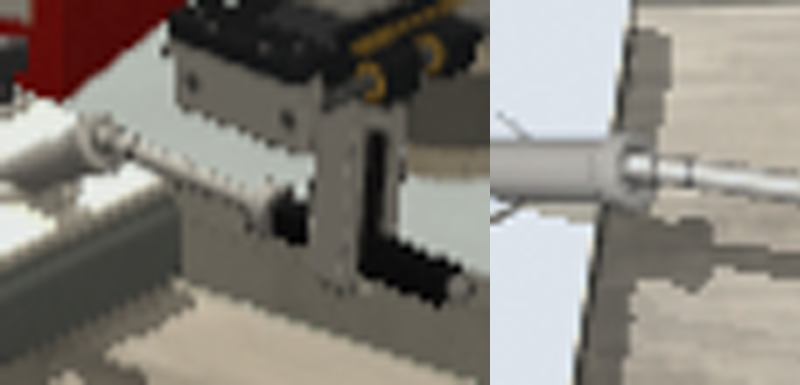

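The tip is just inside the mouth (left panel (105,140), right panel (635,165)). I'll start pivoting by raising the tail along an arc.

servo_tool --motion '[-3,1,0,0,-6,1.5,0,0,-9,2,0,0,-12,2,0,0,-15,2.5,0,0,-18,3,0,0,-21,3.5,0,0,-24,4,0,0,-24,4,0,0]'

```text
time_s: 20.08
ee_pos: [0.5615, -0.0797, 0.1197]
eef_rot: [0.1, 1.57, -0.049]
force: [0.2, -1.6, -1.7]
grip_width: 0.0137
```

```bash
cat > look.py <<'E'
from h import *
import sys
n=sys.argv[1]
c=grab('scene',n); t=grab('top',n)
a=cv2.resize(c['color'][150:220,270:350,::-1],None,fx=5,fy=5,interpolation=cv2.INTER_CUBIC)
b=cv2.resize(t['color'][140:210,240:320,::-1],None,fx=5,fy=5,interpolation=cv2.INTER_CUBIC)
cv2.imwrite(f'pics/c{n}.png',np.hstack([a,b]))
o=ctrl.get_obs(); print(o['time_s'],o['ee_pos'].round(4) if hasattr(o['ee_pos'],'round') else o['ee_pos'],np.round(o['force'],1),np.round(o['moment'],2),o['grip_width'])
E
python3 look.py 8
```

```text
20.175 [ 0.5614 -0.0797  0.1195] [-1.2 -1.  -1.9] [-0.3   0.02  0.05] 0.013979584530347715
```

View pics/c8.png

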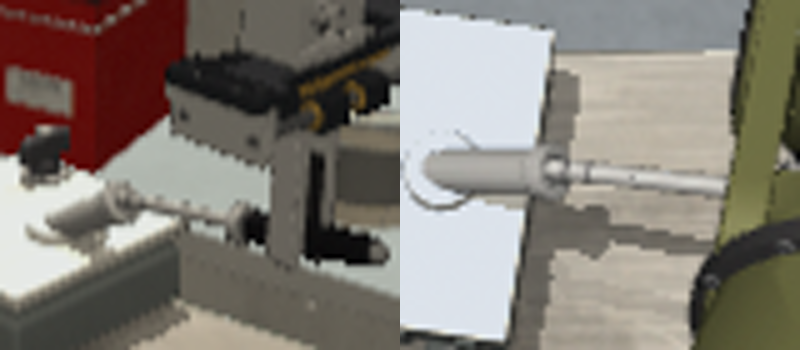

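It is working: the rod has tilted about 10° in the fingers with its tip held in the mouth, and forces are low. Continuing.

servo_tool --motion '[-3,0.8,0,0,-6,1.6,0,0,-9,2.4,0,0,-12,3.3,0,0,-15,4.6,0,0,-18,5.8,0,0,-21,7,0,0,-23.5,8.2,0,0,-26,9.6,0,0,-28.5,11,0,0,-31,12.3,0,0,-33.5,13.7,0,0,-33.5,13.7,0,0]'

```text
time_s: 21.8
ee_pos: [0.5635, -0.0661, 0.1532]
eef_rot: [0.469, 1.57, 0.32]
force: [-0.3, -1.8, -2.0]
grip_width: 0.0136
```

```bash
python3 look.py 9
```

```text
21.9 [ 0.5635 -0.0661  0.1529] [-1.  -1.9 -1.5] [-0.33 -0.01  0.  ] 0.013761628604132405
```

View pics/c9.png

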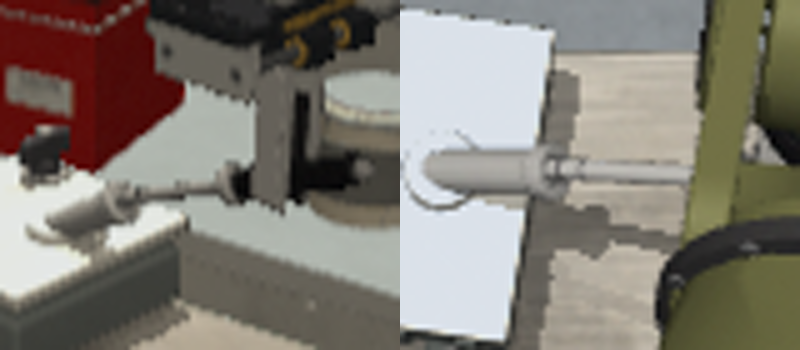

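servo_tool --motion '[-2.5,1.8,0,0,-5,3.6,0,0,-7.5,5.5,0,0,-9.5,7.3,0,0,-12,9.5,0,0,-14,12,0,0,-16,14.5,0,0,-17.5,17,0,0,-17.5,17,0,0]'

```text
time_s: 23.02
ee_pos: [0.566, -0.0491, 0.1705]
eef_rot: [1.384, 1.571, 1.235]
force: [-0.0, -0.5, -1.8]
grip_width: 0.0134
```

```bash
python3 look.py 10
cat > sl.py <<'E'
from h import *
import sys
n=sys.argv[1]
W=cloud(pickle.load(open(f'pics/top_{n}.pkl','rb')))[155:195,255:320].reshape(-1,3)
W=W[(W[:,2]>.1)&(W[:,2]<.26)&(W[:,0]>.545)&(W[:,0]<.61)]
for lo in np.arange(-.09,.08,.006):
    k=W[(W[:,1]>=lo)&(W[:,1]<lo+.006)]
    if len(k): print(round(lo,3),len(k),np.round(np.median(k,0),4),k[:,2].max().round(4))
ok=(W[:,1]>float(sys.argv[2]))&(W[:,1]<float(sys.argv[3])); q=W[ok]
for i in range(3):
    g=np.polyfit(q[:,1],q[:,2],1); f=np.polyfit(q[:,1],q[:,0],1); r=q[:,2]-np.polyval(g,q[:,1]); q=q[abs(r)<.006]
print('slope',np.degrees(np.arctan(g[0])),'yaw',90-np.degrees(np.arctan(f[0])),'x at .059',np.polyval(f,.059),'ztop at .059',np.polyval(g,.059),len(q))
E
python3 sl.py 10 -.03 .045
```

```text
23.125 [ 0.566  -0.0492  0.1704] [ 0.4 -0.5 -1.9] [-0.22 -0.04  0.  ] 0.01396078692903578
-0.018 5 [ 0.5791 -0.0127  0.1725] 0.1742
-0.012 5 [ 0.579  -0.0101  0.1727] 0.1735
0.012 4 [0.5734 0.0173 0.1496] 0.1498
0.018 7 [0.5733 0.022  0.1446] 0.1472
0.024 12 [0.5749 0.0267 0.1397] 0.1457
0.03 8 [0.5761 0.0327 0.1373] 0.1425
0.036 12 [0.5766 0.0387 0.133 ] 0.1377
0.042 8 [0.5775 0.0447 0.1296] 0.132
0.048 17 [0.5792 0.0508 0.1244] 0.1298
0.054 22 [0.5793 0.0581 0.1105] 0.1244
0.06 35 [0.5807 0.0631 0.1176] 0.1253
0.066 21 [0.5783 0.0683 0.1213] 0.1243
0.072 22 [0.581  0.0754 0.1126] 0.1216
0.078 22 [0.5803 0.0807 0.1077] 0.1131
slope -37.316249917077556 yaw 92.5166277743172 x at .059 0.5748523643614902 ztop at .059 0.11732252604431004 56
```

View pics/c10.png

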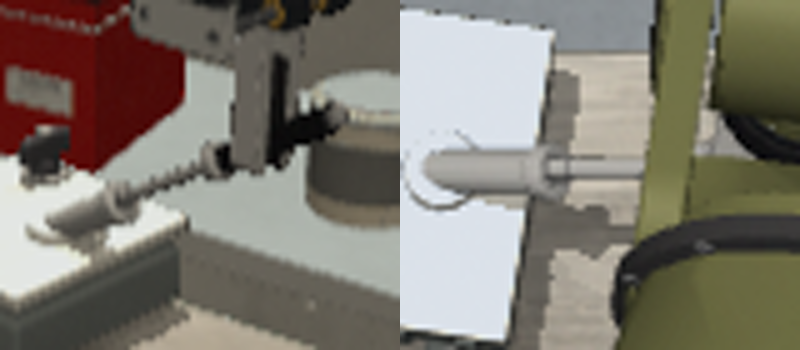

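The rod is now close to the bore angle (measured about 35–37°). Sliding it in along the bore.

servo_tool --motion '[2.3,3.3,0,0,4.6,6.6,0,0,6.9,9.8,0,0,9.2,13.1,0,0,11.5,16.4,0,0,13.8,19.7,0,0,16.1,22.9,0,0,18.4,26.2,0,0,18.4,26.2,0,0]'

```text
time_s: 24.25
ee_pos: [0.5698, -0.0232, 0.1518]
eef_rot: [2.916, 1.57, 2.767]
force: [0.7, -0.6, -1.8]
grip_width: 0.0136
```

```bash
python3 look.py 11
```

```text
24.35 [ 0.5699 -0.0235  0.152 ] [-0.3  0.2 -1.4] [-0.12 -0.05  0.01] 0.01392882737918496
```

View pics/c11.png

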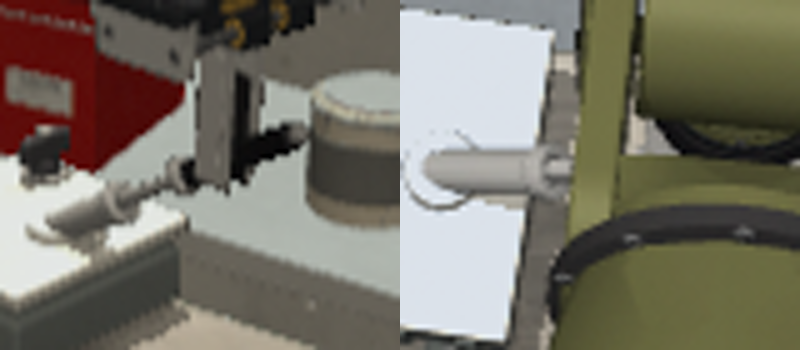

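servo_tool --motion '[2.9,4.1,0,0,5.7,8.2,0,0,8.6,12.3,0,0,11.5,16.4,0,0,14.3,20.5,0,0,17.2,24.6,0,0,20.1,28.7,0,0,22.9,32.8,0,0,24.7,35.2,0,0,24.7,35.2,0,0]'

```text
time_s: 25.6
ee_pos: [0.5751, 0.0115, 0.1272]
eef_rot: [2.884, 1.571, 2.735]
force: [-0.8, 0.6, -1.5]
grip_width: 0.0138
```

```bash
python3 look.py 12
```

```text
25.7 [0.5751 0.0113 0.1274] [ 0.3  0.8 -1. ] [-0.11 -0.08 -0.01] 0.013670775814192307
```

View pics/c12.png

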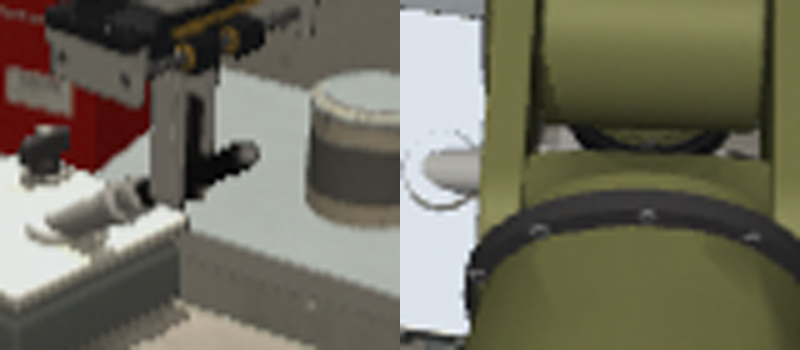

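The collar is nearly at the rim. I'll close the remaining gap slowly.

servo_tool --motion '[1.1,1.6,0,0,2.3,3.3,0,0,3.4,4.9,0,0,4.6,6.6,0,0,4.6,6.6,0,0]'

```text
time_s: 26.32
ee_pos: [0.576, 0.018, 0.1226]
eef_rot: [2.907, 1.571, 2.758]
force: [0.2, 0.2, -0.6]
grip_width: 0.0141
```

```bash
python3 look.py 13
```

```text
26.425 [0.5761 0.0178 0.1228] [ 0.7 -0.8 -1.4] [-0.06 -0.07 -0.01] 0.013754309269726938
```

View pics/c13.png

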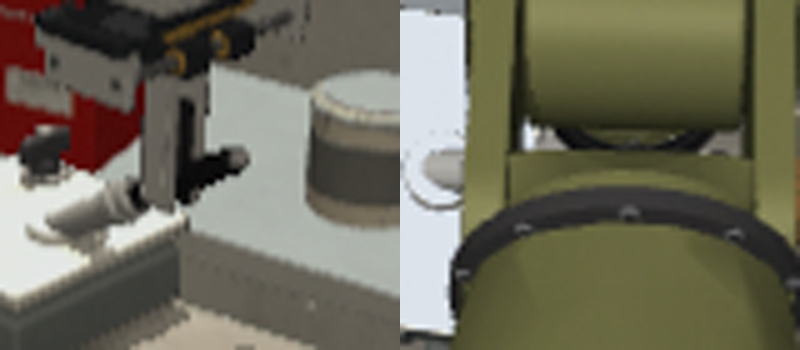

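servo_tool --motion '[0.9,1.2,0,0,1.7,2.5,0,0,2.3,3.3,0,0,2.3,3.3,0,0]'

```text
time_s: 26.92
ee_pos: [0.5766, 0.0202, 0.1212]
eef_rot: [-1.332, 1.569, -1.481]
force: [-3.8, -7.5, 6.9]
grip_width: 0.0136
```

servo_tool --motion '[0.6,0.8,0,0,1.1,1.6,0,0,1.1,1.6,0,0]'

```text
time_s: 27.3
ee_pos: [0.5768, 0.0203, 0.1212]
eef_rot: [-1.313, 1.567, -1.463]
force: [-11.5, -16.8, 17.6]
grip_width: 0.014
```

```bash
python3 look.py 14; python3 -c "
from h import *
c=pickle.load(open('pics/scene_14.pkl','rb'))
cv2.imwrite('pics/c14.png',cv2.resize(c['color'][170:205,275:325,::-1],None,fx=14,fy=14,interpolation=cv2.INTER_CUBIC))"
```

```text
27.4 [0.5768 0.0203 0.1212] [-10.8 -18.   17.9] [-3.13  2.13  0.17] 0.01394903992704512
```

View pics/c14.png

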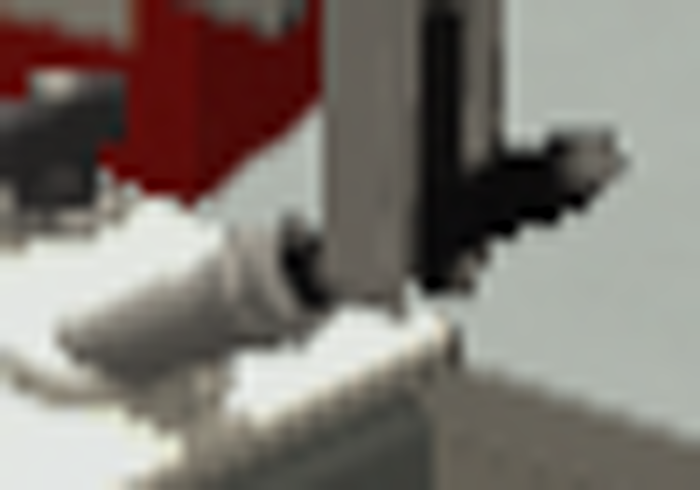

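The collar is seated on the rim at (285,265), and the reaction along the bore (about 27 N total) confirms the stop. Now I withdraw to the shallow depth, keeping the tip just inside so I can pivot the rod back to level.

servo_tool --motion '[-2.1,-3,0,0,-5,-7,0,0,-9,-13,0,0,-13.5,-19,0,0,-18,-25.5,0,0,-22.5,-32,0,0,-27,-38.5,0,0,-31.5,-45,0,0,-36,-51.5,0,0,-40.5,-58,0,0,-45,-64.5,0,0,-48,-68.5,0,0,-49,-70.5,0,0,-49,-70.5,0,0]'

```text
time_s: 29.15
ee_pos: [0.5663, -0.0471, 0.1683]
eef_rot: [1.906, 1.571, 1.757]
force: [-0.3, -0.1, -1.1]
grip_width: 0.014
```

```bash
python3 look.py 15; python3 sl.py 15 .01 .052
```

```text
29.25 [ 0.5663 -0.0469  0.1682] [-0.2  0.2 -0.7] [-0.05 -0.08 -0.02] 0.013569984844213059
-0.018 1 [ 0.582  -0.0126  0.17  ] 0.17
-0.012 6 [ 0.5794 -0.0091  0.171 ] 0.1752
-0.006 2 [ 0.5779 -0.0055  0.1729] 0.1745
0.018 7 [0.5753 0.022  0.1451] 0.1466
0.024 12 [0.5751 0.0267 0.1411] 0.1458
0.03 8 [0.5759 0.0327 0.1363] 0.1391
0.036 12 [0.577  0.0387 0.1318] 0.1367
0.042 8 [0.5778 0.0448 0.1275] 0.131
0.048 16 [0.5782 0.052  0.125 ] 0.1292
0.054 22 [0.5795 0.0582 0.1112] 0.1232
0.06 36 [0.5801 0.0631 0.1178] 0.1234
0.066 21 [0.5782 0.0683 0.1196] 0.1241
0.072 23 [0.5808 0.0755 0.1119] 0.1225
0.078 19 [0.5813 0.0808 0.1079] 0.1128
slope -34.27843095671089 yaw 82.35798517266942 x at .059 0.579874775465073 ztop at .059 0.11844243090885048 55
```

View pics/c15.png

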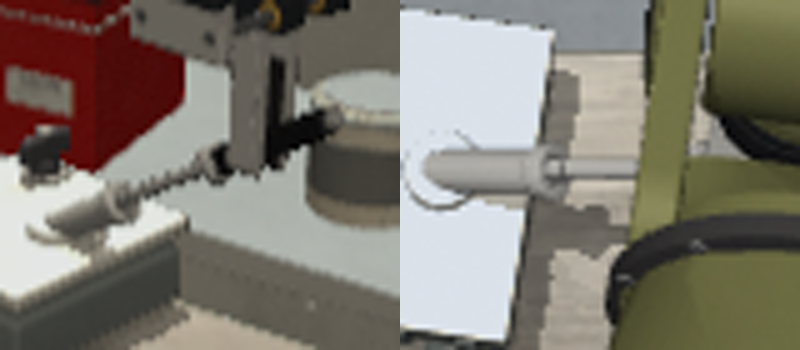

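Tilt is still -34°, with the tip about 15 mm in. Retracing the arc down to level.

servo_tool --motion '[3,-5,0,0,6,-10,0,0,9,-13.5,0,0,12,-16.5,0,0,15,-19.4,0,0,18.5,-21.2,0,0,22,-22.8,0,0,25.5,-24.4,0,0,29,-26,0,0,32.5,-27.5,0,0,36.5,-29,0,0,40.5,-30.5,0,0,44.5,-32,0,0,48.5,-33.2,0,0,48.5,-33.2,0,0]'

```text
time_s: 31.12
ee_pos: [0.5612, -0.0799, 0.1195]
eef_rot: [3.066, 1.57, 2.917]
force: [0.2, 0.6, -0.4]
grip_width: 0.0137
```

```bash
python3 look.py 16; python3 sl.py 16 -.03 .045|tail -1
```

```text
31.225 [ 0.5614 -0.0799  0.1198] [ 0.9  0.7 -0.4] [ 0.15 -0.09  0.01] 0.0135048754952771
slope -10.611358985239645 yaw 81.85522628377832 x at .059 0.5805077032077877 ztop at .059 0.11375496617216066 115
```

View pics/c16.png

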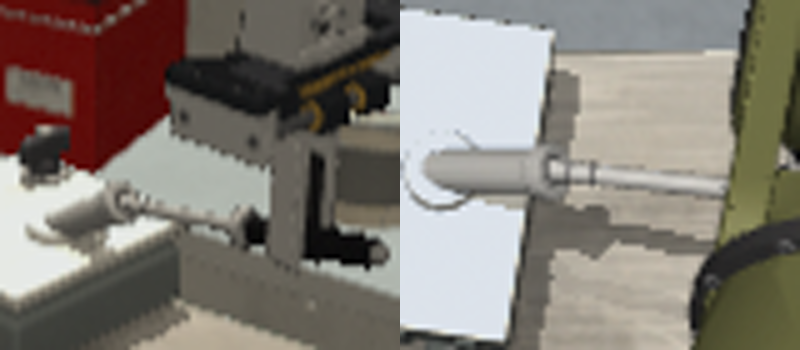

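servo_tool --motion '[4,-1,0,0,8,-1.8,0,0,12,-2.5,0,0,16,-3,0,0,20,-3.5,0,0,24,-4,0,0,26.5,-4,0,0,26.5,-4,0,0]'

```text
time_s: 32.22
ee_pos: [0.5608, -0.0839, 0.0932]
eef_rot: [-2.914, 1.571, -3.064]
force: [-0.9, 0.3, 0.1]
grip_width: 0.0137
```

```bash
python3 look.py 17; python3 sl.py 17 -.05 .045|tail -1
```

```text
32.325 [ 0.5608 -0.0839  0.0934] [-0.9 -0.2  0.1] [ 0.03 -0.01 -0.  ] 0.0137321023524287
slope -0.4766683490098332 yaw 80.91229057169845 x at .059 0.581274241946909 ztop at .059 0.11330329927728285 121
```

The slope is -0.5°, so the rod is level again. Pulling it right out with a firmer grip, then up.

servo_tool --motion '[0,0,0,0,0,-3,0,0,0,-8,0,0,0,-16,0,0,0,-28,0,0,0,-40,0,0,0,-52,0,0,-5,-60,0,0,-20,-65,0,0,-40,-65,0,0,-60,-65,0,0,-80,-65,0,0,-90,-65,0,0,-92,-65,0,0,-92,-65,0,0]' --force 35

```text
time_s: 34.2
ee_pos: [0.551, -0.148, 0.1849]
eef_rot: [2.902, 1.57, 2.753]
force: [0.4, 0.5, -1.0]
grip_width: 0.0141
```

```bash
python3 chk.py 18; python3 -c "
from h import *
grab('scene','18')"; python3 rod.py 18|grep -E 'yaw'; python3 plan.py .574 -.335 .185 -45 14 1
```

```text
bolt 73 [0.6534 0.1752 0.1023] -7.818141051752036
bolt 74 [0.5449 0.1916 0.1025] -8.846267036902645
yaw 81.3548594925283 slope 0.6628587207626173
t 34.3 at [ 0.5509 -0.148   0.1847] zang -8.55 F [-0.1 -0.3 -1.2] grip 0.0138 q6 -0.18
delta [  -0.4 -181.5   50.6] 36.45
[-0.0, -13.0, 3.6, 2.6, -0.1, -25.9, 7.2, 5.2, -0.1, -38.9, 10.8, 7.8, -0.1, -51.8, 14.5, 10.4, -0.2, -64.8, 18.1, 13.0, -0.2, -77.8, 21.7, 15.6, -0.2, -90.7, 25.3, 18.2, -0.2, -103.7, 28.9, 20.8, -0.3, -116.7, 32.5, 23.4, -0.3, -129.6, 36.2, 26.0, -0.3, -142.6, 39.8, 28.6, -0.4, -155.5, 43.4, 31.2, -0.4, -168.5, 47.0, 33.9, -0.4, -181.5, 50.6, 36.5, -0.4, -181.5, 50.6, 36.5]
```

View pics/ct18.png

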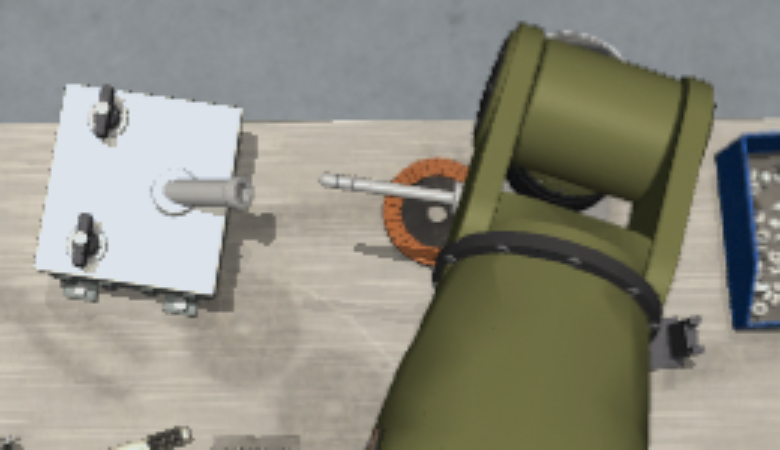

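The rod is out and level, and both bolts still read about -8.5°. I'll hold it pointing +x over the tray, which keeps it well away from the bins. First I'll check the tray fit and set the target.

```bash
python3 - <<'E'
from h import *
W=cloud(pickle.load(open('pics/top_0.pkl','rb')))
p=W[115:180,345:415].reshape(-1,3); d=np.hypot(p[:,0]-.677,p[:,1]+.23)
s=p[(d<.08)&(p[:,2]>.006)&(p[:,2]<.022)&(d>.05)]
A=np.c_[2*s[:,:2],np.ones(len(s))]; b=(s[:,:2]**2).sum(1); x=np.linalg.lstsq(A,b,rcond=None)[0]; print('tray',x[:2],'r',np.sqrt(x[2]+x[:2]@x[:2]),len(s))
E
python3 plan.py .529 -.2305 .185 -90 9 1
```

```text
tray [ 0.68087786 -0.22839802] r 0.06194005024615051 342
t 34.3 at [ 0.5509 -0.148   0.1847] zang -8.55 F [-0.1 -0.3 -1.2] grip 0.0138 q6 -0.18
delta [ -0.3 -84.8  -9.4] 81.45
[-0.0, -9.4, -1.0, 9.1, -0.1, -18.8, -2.1, 18.1, -0.1, -28.3, -3.1, 27.2, -0.1, -37.7, -4.2, 36.2, -0.2, -47.1, -5.2, 45.3, -0.2, -56.5, -6.3, 54.3, -0.3, -66.0, -7.3, 63.4, -0.3, -75.4, -8.4, 72.4, -0.3, -84.8, -9.4, 81.5, -0.3, -84.8, -9.4, 81.5]
```

servo_tool --motion '[0,-4,0,4,0,-10,-1,10,0,-18,-2,18,0,-26,-3,26,0,-34,-3,34,0,-42,-4,42,0,-50,-5,50,0,-58,-6,58,0,-66,-6,66,0,-74,-7,74,0,-81,-7,79,0,-85,-7,81.5,0,-85,-7,81.5,0,-85,-7,81.5,0,-85,-7,81.5,0,-85,-7,81.5]'

```text
time_s: 36.3
ee_pos: [0.5316, -0.231, 0.1854]
eef_rot: [1.153, 1.571, -0.418]
force: [1.0, 0.3, -1.6]
grip_width: 0.0135
```

```bash
python3 chk.py 19
python3 - <<'E'
from h import *
c=grab('scene','19'); obs()
for n in('top','scene'):
    W=cloud(pickle.load(open(f'pics/{n}_19.pkl','rb'))).reshape(-1,3)
    s=W[(W[:,2]>.18)&(W[:,2]<.225)&(abs(W[:,1]+.23)<.015)&(W[:,0]>.585)&(W[:,0]<.72)]
    if len(s)>5:
        g=np.polyfit(s[:,0],s[:,2],1);f=np.polyfit(s[:,0],s[:,1],1); print(n,len(s),'tip x',s[:,0].max(),'y',np.polyval(f,s[:,0].max()),'slope',np.degrees(np.arctan(g[0])),s[:,2].mean())
E
```

```text
bolt 71 [0.6539 0.1753 0.1025] -8.596325322293467
bolt 72 [0.5446 0.1919 0.1021] -7.95920566876822
time_s 36.4
qpos [-0.4732  0.382   1.4589 -0.      1.3007  1.0981]
joint_vel [-0.0011 -0.0035  0.0019 -0.0007 -0.0001  0.0004]
tau [ 2.46000e-02 -5.83514e+01 -3.56111e+01  5.69000e-02 -7.83000e-02
 -6.40000e-03]
ee_pos [ 0.5316 -0.2311  0.1854]
eef_rot [ 0.625   1.5708 -0.9463]
force [ 0.4859 -0.6335 -1.168 ]
moment [0.0271 0.0095 0.0088]
grip_width 0.0139
top 153 tip x 0.6776074062509801 y -0.2267293670000142 slope 0.6978958310376433 0.20520779453195337
scene 53 tip x 0.6756415400169458 y -0.23350479680399344 slope -0.20505250146861123 0.20577822937503495
```

View pics/ct19.png

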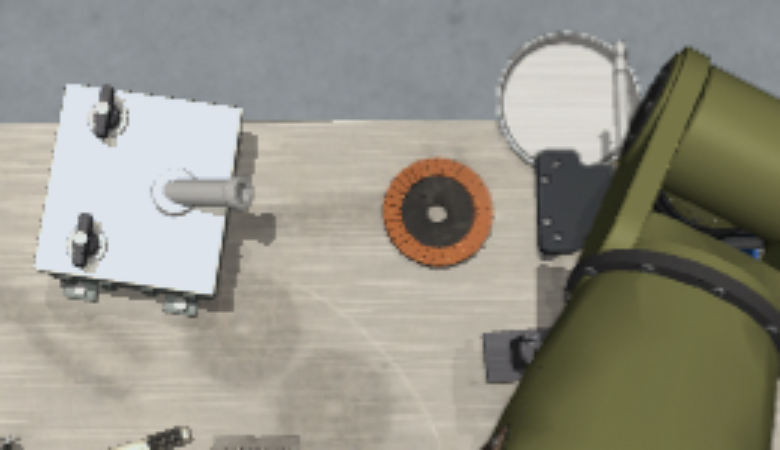

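View pics/scene_19.png

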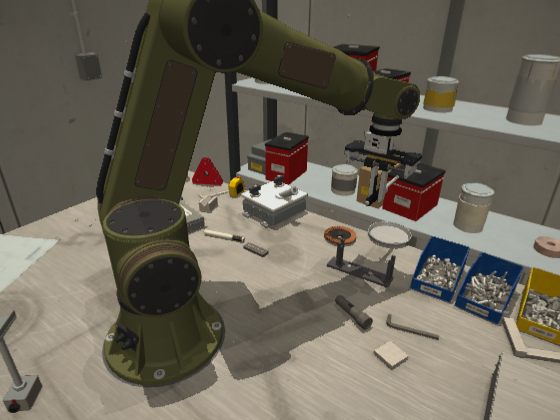

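In the top view the tip, at (620,45), looks off-centre only because of parallax. By depth it is at (0.678,-0.228) in plan, against a tray centre of (0.679,-0.229). The rod is level and still, so I'm handing in.

```bash
python3 -c "
from h import *
print(ctrl.hand_in())
o=ctrl.get_obs(); print(o['time_s'],o['ee_pos'],o['grip_width'])"
```

```text
the job is handed in; nothing more can be done
None
the job is handed in; nothing more can be done
```

The whole job was carried out and handed in at about 36 s, well inside the 72 s limit. The hand-in gives no verdict, so what follows are my own checks.

- **Bolts:** I turned both to their stops and felt the resistance at the end. The last picture measured the bars at -8.6° and -8.0°, against about -8.6° for the unit's x axis, so both are within the 0.08 rad limit.
- **Tube:** The tool cannot tilt, so I pivoted the rod inside the fingers, using the tube mouth, to about 35°. I slid it in until the collar seated. Two things showed this: a reaction of about 27 N with the tool no longer advancing, and the collar against the rim in the picture. That reaction included about 11 N sideways.
- **Withdrawal:** I drew the rod back to the mouth, pivoted it level there, then pulled it right out.
- **Final hold:** The rod is gripped at 35 N and level within about 1°. Its tip is about 0.205 m above the bench, with no contact force showing beyond the rod's own weight. By depth the tip is within about 5 mm of the tray's centre.
- **Disagreements:** The two cameras differed by about 7 mm on the tip's y. The camera and the gripper positions differed by 2–3 mm at the bolts. Both are well inside the tolerances.
- **Bystanders:** No bystander looked displaced in the last pictures, but I did not measure them.

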